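# Roll the inlay bars flush with the hand roller from the crowded rack

### The job

Pick the hand roller (the tallest tool, with the square-edged handle and the rubber wheel) out of the crowded tool rack without disturbing its neighbours. Roll it firmly along the row of raised inlay bars, never pushing them with the gripper itself, until all four are pressed flush with the panel, then lower the roller wheel first into the empty tool box and let go. Leave the other things where they are.

Things in the scene. Friction and masses are not known exactly. Their poses are not given: they have to be found in the camera images.
- rack: fixed plywood tool rack: plate 110 (x) by 232 mm (y), top 75 mm above the bench, open below, between end boards 130 mm high. Origin at bench level under its middle, y along the row. Openings at y = -75, -25, 25, 75 mm each hold one upright tool, handle up; which is where varies. Under 20 mm is free between neighbouring handles; the -x and +x sides of the row are open.
- roller: hand roller, 0.3 kg, upright in the rack at the same yaw: black wheel 44 mm in diameter, 26 mm wide, rolls along x; fork 33 mm wide; steel collar 58 (x) by 46 mm, z 60 to 68, resting on the rack plate; square-edged wooden handle 28 (x) by 24 mm, z 68 to 180, the tallest. Origin under the wheel, z up; 15 mm above the bench in the rack. Clear of the rack after rising 65 mm; about 2 mm play in its opening.
- roller_grip (a point): point on the roller's handle axis, 145 mm above its origin, 35 mm below the handle's top: a good place to grip, across the 28 mm (x) faces
- roller_axle (a point): centre of the roller's wheel, 22 mm above the wheel's lowest point
- wheel (a joint): turn of the roller's wheel on its axle, rad, 0 at the start; it turns freely, 1 rad per 22 mm rolled, either sign
- panel: fixed plywood panel lying on the bench, 240 mm (x) by 140 mm (y), 24 mm thick, held by a small clamp with a red handle (102 mm high above the bench, at the middle of its -y edge). Origin under its middle. A groove parallel to x, 35 mm towards +y from the middle, holds four dark wooden inlay bars end to end.
- strip_near (a point): start of the row of inlay bars (panel x = -80 mm), on the row's centre line at the height of the panel's surface
- strip_far (a point): other end of the row of inlay bars (panel x = +80 mm), same height; the row is 160 mm long and 18 mm wide
- bar0 (a joint): how far inlay bar 0 (40 mm long, centre 20 mm from strip_near towards strip_far) has been pressed down, m: 0 to 0.001 at the start (standing up to 4 mm proud), 0.004 = flush with the panel and on its stop. It moves under about 6 N and stays where it is left.
- bar1 (a joint): how far inlay bar 1 (40 mm long, centre 60 mm from strip_near towards strip_far) has been pressed down, m: 0 to 0.001 at the start (standing up to 4 mm proud), 0.004 = flush with the panel and on its stop. It moves under about 6 N and stays where it is left.
- bar2 (a joint): how far inlay bar 2 (40 mm long, centre 100 mm from strip_near towards strip_far) has been pressed down, m: 0 to 0.001 at the start (standing up to 4 mm proud), 0.004 = flush with the panel and on its stop. It moves under about 6 N and stays where it is left.
- bar3 (a joint): how far inlay bar 3 (40 mm long, centre 140 mm from strip_near towards strip_far) has been pressed down, m: 0 to 0.001 at the start (standing up to 4 mm proud), 0.004 = flush with the panel and on its stop. It moves under about 6 N and stays where it is left.
- pot: fixed empty open-topped plywood tool box, 96 mm square outside, 84 mm inside, 100 mm high, floor 6 mm thick; origin under its middle
- scraper: neighbouring tool standing in the rack with a flat wooden paddle handle (40 mm wide along the row, 13 mm thick, top 134 mm above its origin), on the same 58 by 46 mm steel collar as the roller's; origin 60 mm below the collar's underside, 15 mm above the bench
- rasp: neighbouring tool standing in the rack with a round wooden handle (38 mm across, top 136 mm above its origin), on the same 58 by 46 mm steel collar as the roller's; origin 60 mm below the collar's underside, 15 mm above the bench
- awl: neighbouring tool standing in the rack with a wooden ball handle (40 mm across, on an 18 mm neck, top 136 mm above its origin), on the same 58 by 46 mm steel collar as the roller's; origin 60 mm below the collar's underside, 15 mm above the bench
- glue: bystander: white glue bottle, 52 mm in diameter, 130 mm tall, origin under its middle
- sander: bystander: cork sanding block 100 by 50 by 34 mm, origin under its middle
- bowl: bystander: white plastic bowl, 110 mm across, 45 mm high, origin under its middle
Things that resemble listed ones, but are neither listed nor needed, are in the scene too. What is shaped like the scraper but blue, pink or red is not meant.

How it is judged:
By the outcome, as a careful person would: the job done as asked, in the order asked, and still so for the second after the job is handed in, with the robot touching nothing.
It also fails if it takes over 61 s, if anything falls off the work surface, if the arm or the gripper's body presses on something with over 40 N, if the wrist force passes 120 N, or if a joint passes its speed limit or range.

### The arm

A 7-joint arm with a two-finger parallel gripper is mounted at the origin on the work surface. World frame = base frame: x ahead of the robot, y to its left, z up, the work surface at z = 0. Lengths are in mm, angles in rad, forces in N, time in s.
With the tool pointing down it reaches from about 425 to 950 mm from the base axis. Payload 4.7 kg.
Tool frame: the origin (TCP) lies at the very end of the fingers, on their centre line; the grasp point (between the pads) lies 19 mm behind it (ctrl.tcp_to_grasp is the distance from the TCP to the grasp point, in mm); z points along the fingers, y is the direction in which the jaws open and shut (so a half turn about z gives the same grasp; the last joint's range is limited). The gripper opens to 87 mm and grips with 3 to 60 N. Pads are 19 mm wide; open, the fingers measure 117 mm over their backs; the gripper's body (75 mm by 190 mm) begins 51 mm behind the grasp point.
Start: joints at [1.123, 0.469, -0.049, 1.532, 0.024, 1.141, -0.082], TCP at [274.547, -616.665, 201.873] pointing down, gripper open.
Joint ranges: [-2.59, 2.59], [-0.33, 1.99], [-1.39, 1.29], [0.1, 2.45], [-1.04, 4.18], [0.21, 1.99], [-2.66, 2.66]. Speed limits (rad/s): [2.57, 2.57, 3.14, 3.14, 3.14, 3.14, 3.14].

### API

Orientations are given as a 3x3 rotation matrix whose columns are the frame's x, y, z axes.
In Python, from station import ctrl gives the robot as it stands.
- The arm moves only by the shell command python3 -m pendant 'ROWS' [FORCE]. ROWS is JSON, a list of rows, each a list of 5 numbers: the shift along the tool's x, y, z normalised to -1 to 1, where 1 is 3 cm, then the turn about the tool's z normalised to -1 to 1, where 1 is 0.12 rad, then the closure, from -1 (fully open) to 1 (shut). In form: [[tx, ty, tz, turn, fingers], ...]. A call has exactly 8 rows; each row shifts and turns the commanded pose from where the row before left it, along the tool's axes as they then stand; what a row does not reach is not made up. A row lasts 1/10 s, in which the tool goes at most 50 mm and 8.59 degrees, less where a joint would pass 70% of its speed; a pose out of reach is approached as far as the arm can. A call with a number of a shift or a turn outside -1 to 1 is refused whole. A call with a gripper value outside its range is refused whole. The fingers move at their own pace and stop on an object; FORCE is the grip in N (left out, the last holds). Time passes only in rows, so rows that do not move let the fingers close, or fill a call up. It gives the time, the measured TCP pose, the force and the opening at its end, in the units of the state.
- ctrl.read_state(): the state, without advancing time (a new reading comes with each control period).
- ctrl.snapshot(name): name is "side" or "top" or "wrist"; returns a dict with "pixels" (480x640x3 uint8, red, green, blue), "depth" (480x640 float32, mm along the optical axis (not along the pixel's ray), 0 where there is no reading), "fx", "fy", "cx", "cy" (pixels), "position" and "orientation" of the camera in the world. Camera axes: x right, y down, z forward; pixel columns grow to the right and rows downward; lengths in mm; the calibration is good to about 2 mm. A picture is of the moment at which its call begins.
- ctrl.sign_off(): hands the job in, once; it reports no verdict.
The state is a dict: "time": time; "joints": joint angles; "joint_velocities": joint speeds; "joint_efforts": joint torques, N m; "ee_pos": TCP position; "tool_rot": TCP orientation; "contact_force": force on the tool from outside, world axes, zero at the start; "moment": the same for the moment, N m; "gripper_width": finger opening in mm.
Only numpy, scipy, OpenCV 4.12 (cv2) and the standard library are available. Lean on these libraries where they do the work, as an engineer would, in place of code of your own. Each camera call takes 0.05 s, during which the arm holds its last target. There are 200 camera calls.

## Working session

There is one attempt and no reset: what is moved stays moved. The work goes in short steps, Python scripts to look and compute and a shell command to move; the robot and the scene stay as the last step left them, time stands still between calls to the robot, and variables do not carry over. Pictures are saved under pics/ and viewed, about 8 in all and at most 12, crops included, and the job is handed in when it is done.

```bash
ls; mkdir -p pics; python3 - <<'E'
from station import ctrl
import cv2,pickle
d={}
for n in("top","side"):
    s=ctrl.snapshot(n); d[n]=s
    cv2.imwrite(f"pics/{n}0.png",s["pixels"][:,:,::-1]); print(n,s["fx"],s["cx"],s["cy"],s["position"],s["orientation"])
pickle.dump(d,open("snap0.pkl","wb"))
st=ctrl.read_state(); print(st)
E
```

```text
pics
top 573.2267411378818 321.6619423027176 231.9959508250522 [ 379.95184411   20.81977317 1383.72697687] [[ 0.01414116 -0.98588335  0.16683537]
 [-0.99989473 -0.01340071  0.00556315]
 [-0.00324891 -0.16689648 -0.98596907]]
side 472.0483441369099 318.9322139500487 241.92008741649465 [ 55.13195895 547.31427276 668.12408818] [[-0.70524505 -0.4166837   0.5735888 ]
 [-0.70883279  0.42996389 -0.55918434]
 [-0.01361947 -0.80094054 -0.59858898]]
{'time': 0.1, 'joints': array([ 1.12308567,  0.46937503, -0.04861453,  1.53354081,  0.02411568,
        1.14097547, -0.0823346 ]), 'joint_velocities': array([ 0.00102979, -0.003314  ,  0.00026184, -0.00279269, -0.00168646,
        0.00071308, -0.00034252]), 'joint_efforts': array([ 1.41698158e-03, -5.09171999e+01, -8.08734493e-02, -2.36830598e+01,
       -6.15548459e-02,  3.44475475e-02,  7.69714916e-05]), 'ee_pos': array([ 274.29993854, -616.14960256,  200.90909959]), 'tool_rot': array([[ 9.13566044e-01,  4.06689705e-01, -7.53169230e-04],
       [ 4.06690397e-01, -9.13564752e-01,  1.53792105e-03],
       [-6.26122008e-05, -1.71129915e-03, -9.99998534e-01]]), 'contact_force': array([ 0.0691548 ,  0.18969731, -0.20882908]), 'moment': array([ 0.00894365, -0.00816428,  0.01479404]), 'gripper_width': 87.08824229714995}
```

View pics/top0.png

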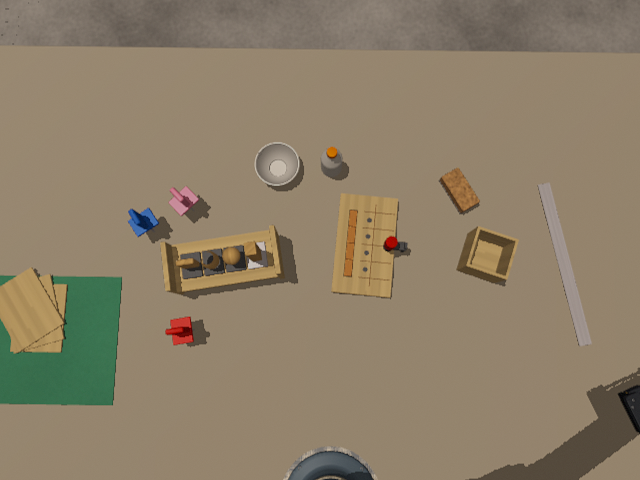

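View pics/side0.png

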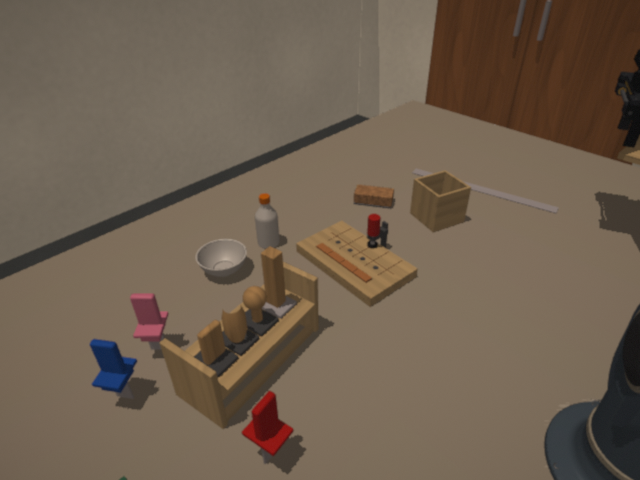

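```bash
cat > h.py <<'E'
import numpy as np,cv2
def cloud(s):
    v,u=np.mgrid[0:480,0:640]; d=s["depth"]
    c=np.stack([(u-s["cx"])/s["fx"]*d,(v-s["cy"])/s["fy"]*d,d],-1)
    P=c@np.array(s["orientation"]).T+np.array(s["position"]); P[d<=0]=np.nan
    return P
def ray(s,u,v,z):
    r=np.array(s["orientation"])@np.array([(u-s["cx"])/s["fx"],(v-s["cy"])/s["fy"],1]); o=np.array(s["position"])
    return o+r*(z-o[2])/r[2]
def proj(s,p):
    c=np.array(s["orientation"]).T@(np.array(p)-np.array(s["position"])); return s["cx"]+s["fx"]*c[0]/c[2], s["cy"]+s["fy"]*c[1]/c[2]
E
python3 - <<'E'
import pickle,cv2,numpy as np
from h import *
d=pickle.load(open("snap0.pkl","rb"))
for n in("top","side"):
    s=d[n];P=cloud(s);X,Y,Z=np.moveaxis(P,-1,0)
    # boxes refined from image: approximate regions by world
    def reg(nm,z0,z1,x0,x1,y0,y1):
        m=(Z>z0)&(Z<z1)&(X>x0)&(X<x1)&(Y>y0)&(Y<y1)
        if m.sum()<5: print(n,nm,m.sum());return
        p=P[m]; r=cv2.minAreaRect(p[:,:2].astype(np.float32))
        print(n,nm,m.sum(),np.round(r[0],1),np.round(r[1],1),round(r[2],1),"zmed",np.round(np.median(p[:,2]),1))
    reg("handle",180,205,150,600,100,450)
    reg("ends",122,138,150,600,100,450)
    reg("plate",70,80,150,600,100,450)
    reg("panel",18,32,150,600,-250,50)
    reg("box",90,106,150,600,-600,-250)
    m=(Z>180)&(X<600)&(Y>100)&(Y<450)&(X>150); v,u=np.where(m); print(n,"handle px",u.min(),u.max(),v.min(),v.max())
t=d["top"]; 
for nm,uv,z in(("boxc",[(480,228),(518,238),(505,282),(460,270)],100),("panel",[(343,194),(399,199),(392,297),(333,292)],24)):
    print(nm,[np.round(ray(t,*q,z)[:2]) for q in uv])
a=cv2.resize(d["top"]["pixels"][215:305,150:290],None,fx=4,fy=4); b=cv2.resize(d["side"]["pixels"][230:420,150:340],None,fx=2,fy=2)
h=np.zeros((380,560+380,3),np.uint8);h[:360,:560]=a;h[:,560:]=b
cv2.imwrite("pics/crop.png",cv2.resize(h,(800,323))[:,:,::-1])
E
```

```text
top handle 166 [546.3 178. ] [28.4 24.1] 10.4 zmed 194.0
top ends 805 [482.7 246.1] [204.8 260.4] 7.6 zmed 129.4
top plate 2835 [476. 247.] [226.2 265. ] 9.4 zmed 74.5
top panel 3041 [532.9 -80.9] [160.7 140.2] 85.3 zmed 23.1
top box 460 [ 556.6 -357.5] [98.7 96.7] 72.3 zmed 98.0
top handle px 244 256 241 255
side handle 294 [546.2 178.9] [29.6 26.7] 14.1 zmed 193.5
side ends 1955 [481.5 246.6] [205.9 259.6] 7.0 zmed 129.9
side plate 2852 [477.7 249. ] [224.9 265.5] 9.6 zmed 75.1
side panel 2903 [532.3 -82.8] [170.1 141.3] 85.8 zmed 24.1
side box 486 [ 557.4 -356.5] [102.  101.4] 73.0 zmed 97.5
side handle px 260 281 246 265
boxc [array([ 611., -332.]), array([ 589., -417.]), array([ 489., -383.]), array([ 515., -284.])]
panel [array([704., -22.]), array([ 694., -158.]), array([ 457., -140.]), array([467.,  -0.])]
```

View pics/crop.png

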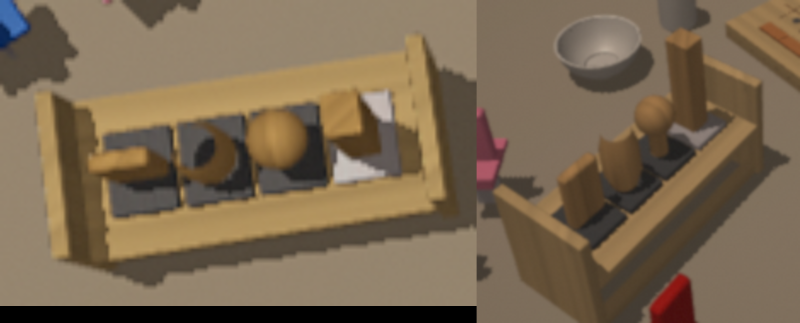

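The tallest tool is the square-edged handle with the light steel collar at top px (250,248) and side px (273,277). The other three in the rack are shorter: awl ball (232,256), rasp (213,261) and scraper (187,264). The coloured blue, pink and red ones are decoys. The crop confirms the roller is in the end slot (-y) at about (546,178) with its top at 194. Moving above it now.

```bash
python3 -m pendant '[[0,0,-0.4,-1,-1],[0,0,-0.4,-1,-1],[0,0,-0.4,-1,-1],[0,0,-0.4,-1,-1],[0,0,-0.4,-1,-1],[0,0,-0.4,-1,-1],[0,0,-0.4,-1,-1],[0,0,-0.4,-1,-1]]' && python3 -m pendant '[[0,0,0,-1,-1],[0,0,0,-1,-1],[0,0,0,-0.9,-1],[0.5,1,0,0,-1],[1,1,0,0,-1],[1,1,0,0,-1],[1,1,0,0,-1],[1,1,0,0,-1]]' && python3 -m pendant '[[1,1,0,0,-1],[1,1,0,0,-1],[1,1,0,0,-1],[1,1,0,0,-1],[1,1,0,0,-1],[1,0.5,0,0,-1],[1,0.3,0,0,-1],[1,0.2,0,0,-1]]'
```

```text
time: 0.9
ee_pos: [274.3, -616.4, 297.7]
tool_rot: [[0.186, 0.983, -0.001], [0.983, -0.186, 0.001], [0.001, -0.001, -1.0]]
contact_force: [-0.0, 0.5, 0.4]
gripper_width: 86.9
time: 1.7
ee_pos: [402.3, -458.4, 297.4]
tool_rot: [[-0.155, 0.988, -0.001], [0.988, 0.155, 0.001], [0.001, -0.0, -1.0]]
contact_force: [0.5, -0.9, -0.2]
gripper_width: 87.2
time: 2.5
ee_pos: [542.4, -193.2, 297.2]
tool_rot: [[-0.156, 0.988, -0.001], [0.988, 0.156, 0.001], [0.001, -0.001, -1.0]]
contact_force: [0.6, -0.1, -0.8]
gripper_width: 86.8
```

```bash
python3 - <<'E'
import pickle,cv2,numpy as np
from h import *
d=pickle.load(open("snap0.pkl","rb"))
for n in("top","side"):
    s=d[n];P=cloud(s);X,Y,Z=np.moveaxis(P,-1,0)
    for nm,z0,z1,x0,x1,y0,y1 in(("ends",126,136,380,620,120,400),("plate",71,79,430,620,120,380),("panel",20,28,430,750,-170,20),("box",93,104,450,650,-450,-270)):
        m=((Z>z0)&(Z<z1)&(X>x0)&(X<x1)&(Y>y0)&(Y<y1)).astype(np.uint8)
        k,l,st,_=cv2.connectedComponentsWithStats(m)
        for i in range(1,k):
            if st[i,4]>60:
                r=cv2.minAreaRect(P[l==i][:,:2].astype(np.float32)); print(n,nm,st[i,4],np.round(r[0],1),np.round(r[1],1),round(r[2],1))
    # bars: orange/dark wood in panel
    hsv=cv2.cvtColor(s["pixels"],cv2.COLOR_RGB2HSV); m=(hsv[...,1]>170)&(hsv[...,0]<16)&(Z>15)&(Z<36)&(X>430)&(X<750)&(Y>-170)&(Y<40)
    r=cv2.minAreaRect(P[m][:,:2].astype(np.float32));print(n,"bars",m.sum(),r, np.nanmedian(P[m][:,2]))
E
```

```text
top ends 228 [554.1 131.6] [106.5  12.1] 9.7
top ends 250 [513.  371.5] [109.6  13.6] 8.9
top plate 2315 [533.8 252.1] [110.7 236.7] 9.6
top panel 4394 [583.6 -75. ] [140.2 240.7] 85.1
top box 498 [ 557.1 -357.2] [97.6 97.6] 71.2
top bars 439 ((586.0299072265625, -40.33404541015625), (17.419418334960938, 158.0436248779297), 85.40581512451172) 26.15334726889614
side ends 219 [536.4 130.9] [74.1 14.3] 8.4
side ends 89 [540.9 184.9] [34.2 17.8] 46.9
side ends 102 [529.7 236.5] [38.  16.8] 45.8
side ends 125 [521.5 281. ] [37.1 21. ] 66.1
side ends 117 [515.7 327.4] [39.1 12. ] 83.7
side ends 540 [513.7 372.9] [111.1  12.7] 9.4
side plate 2297 [514.3 250.9] [ 72.7 253.5] 9.6
side plate 73 [584.3 230.3] [20.4 32.9] 10.8
side plate 138 [566.1 336. ] [21.6 28. ] 9.5
side panel 4324 [584.5 -74.6] [145.7 244.3] 85.6
side box 452 [ 557.7 -357. ] [101.3 102.9] 71.9
side bars 0 ((0.0, 0.0), (0.0, 0.0), 0.0) nan
  return np.nanmean(a, axis, out=out, keepdims=keepdims)
```

```bash
python3 -m pendant '[[1,0.3,0,-0.07,-1],[1,0.3,0,0,-1],[1,0.3,0,0,-1],[1,0.3,0,0,-1],[1,0.2,0,0,-1],[1,0.2,0,0,-1],[1,0.2,0,0,-1],[1,0.2,0,0,-1]]' && python3 -m pendant '[[1,0.05,0,0,-1],[1,0,0,0,-1],[1,0,0,0,-1],[0.7,0,0,0,-1],[0.4,0,0,0,-1],[0.1,0,0,0,-1],[0,0,0,0,-1],[0,0,0,0,-1]]'
python3 - <<'E'
import cv2,numpy as np
from station import ctrl
from h import *
s=ctrl.snapshot("wrist");P=cloud(s);X,Y,Z=np.moveaxis(P,-1,0)
print(ctrl.read_state()["ee_pos"],s["position"])
m=((Z>185)&(Z<205)&(abs(X-546)<40)&(abs(Y-178)<40))
if m.sum()>20:
    print(m.sum(),cv2.minAreaRect(P[m][:,:2].astype(np.float32)),np.median(P[m][:,2]))
else: print(m.sum(),proj(s,[546,178,194]))
cv2.imwrite("pics/w1.png",s["pixels"][:,:,::-1])
E
```

```text
time: 3.3
ee_pos: [562.1, 52.7, 297.5]
tool_rot: [[-0.163, 0.987, -0.001], [0.987, 0.163, -0.0], [-0.0, -0.001, -1.0]]
contact_force: [0.8, 0.1, 0.3]
gripper_width: 87.3
time: 4.1
ee_pos: [543.8, 174.5, 297.6]
tool_rot: [[-0.161, 0.987, -0.0], [0.987, 0.161, -0.001], [-0.001, -0.0, -1.0]]
contact_force: [0.1, -0.2, -0.3]
gripper_width: 87.0
[543.81167568 174.5178183  297.63405087] [531.79359874 246.29137357 481.11730331]
865 ((546.5702514648438, 177.65025329589844), (27.806610107421875, 24.417701721191406), 10.167473793029785) 195.4878185425701
```

View pics/w1.png

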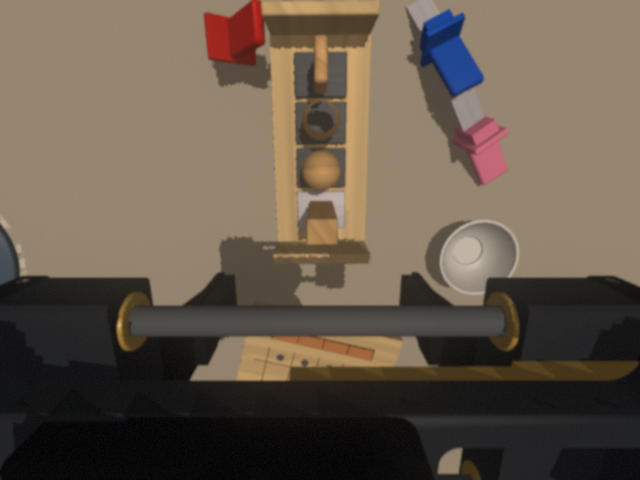

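```bash
python3 -m pendant '[[0.09,0.107,0,-0.03,-1],[0,0,0.8,0,-1],[0,0,1,0,-1],[0,0,1,0,-1],[0,0,1,0,-1],[0,0,0.8,0,-1],[0,0,0.5,0,-1],[0,0,0.12,0,-1]]' && python3 -m pendant '[[0,0,0,0,-1],[0,0,0,0,1],[0,0,0,0,1],[0,0,0,0,1],[0,0,0,0,1],[0,0,0,0,1],[0,0,0,0,1],[0,0,0,0,1]]' 45
```

```text
time: 4.95
ee_pos: [545.5, 178.6, 139.6]
tool_rot: [[-0.167, 0.986, -0.003], [0.986, 0.167, -0.001], [-0.0, -0.003, -1.0]]
contact_force: [-0.6, 0.4, 0.2]
gripper_width: 86.9
time: 5.75
ee_pos: [546.0, 179.3, 141.3]
tool_rot: [[-0.167, 0.986, 0.0], [0.986, 0.167, -0.0], [-0.0, 0.0, -1.0]]
contact_force: [-0.3, 0.3, -0.8]
gripper_width: 38.8
```

```bash
python3 -m pendant '[[0,0,0,0,1],[0,0,0,0,1],[0,0,0,0,1],[0,0,0,0,1],[0,0,0,0,1],[0,0,0,0,1],[0,0,0,0,1],[0,0,0,0,1]]' && python3 -m pendant '[[0,0,-0.2,0,1],[0,0,-0.4,0,1],[0,0,-0.4,0,1],[0,0,-0.4,0,1],[0,0,-0.4,0,1],[0,0,-0.4,0,1],[0,0,-0.4,0,1],[0,0,-0.4,0,1]]'
```

```text
time: 6.55
ee_pos: [546.2, 179.3, 141.2]
tool_rot: [[-0.167, 0.986, 0.0], [0.986, 0.167, 0.0], [-0.0, 0.0, -1.0]]
contact_force: [1.0, 0.5, -2.0]
gripper_width: 27.6
time: 7.35
ee_pos: [546.0, 179.3, 232.4]
tool_rot: [[-0.167, 0.986, 0.0], [0.986, 0.167, -0.0], [-0.0, 0.0, -1.0]]
contact_force: [-0.4, -0.0, -2.9]
gripper_width: 27.4
```

```bash
python3 -m pendant '[[0,0,-0.6,0,1],[0,0,-0.6,0,1],[0,0,-0.6,0,1],[0,0,-0.5,0,1],[0,0,-0.1,0,1],[-0.3,-0.1,0,0,1],[-0.6,-0.2,0,0,1],[-0.9,-0.3,0,0,1]]' && python3 -m pendant '[[-1,-0.3,0,0,1],[-1,-0.3,0,0,1],[-1,-0.3,0,0,1],[-0.9,-0.3,0,0,1],[-0.7,-0.3,0,0,1],[-0.3,-0.2,0,0,1],[-0.1,-0.16,0,0,1],[0,0,0,0.4,1]]' && python3 -m pendant '[[0,0,0,0.5,1],[0,0,0.2,0.5,1],[0,0,0.5,0.5,1],[0,0,0.8,0.2,1],[0,0,0.8,0,1],[0,0,0.5,0,1],[0,0,0.2,0,1],[0,0,0,0,1]]'
python3 - <<'E'
import cv2,numpy as np,pickle
from station import ctrl
s=ctrl.snapshot("side");t=ctrl.snapshot("top")
pickle.dump((s,t),open("s2.pkl","wb"))
print(ctrl.read_state()["ee_pos"],ctrl.read_state()["contact_force"])
cv2.imwrite("pics/s2.png",cv2.resize(s["pixels"][80:400,180:500],None,fx=1.8,fy=1.8)[:,:,::-1])
E
```

```text
time: 8.15
ee_pos: [536.2, 123.2, 302.0]
tool_rot: [[-0.17, 0.985, -0.002], [0.985, 0.17, 0.0], [0.001, -0.002, -1.0]]
contact_force: [0.2, 0.1, -3.1]
gripper_width: 27.5
time: 8.95
ee_pos: [506.4, -33.8, 302.8]
tool_rot: [[-0.119, 0.993, -0.001], [0.993, 0.119, 0.0], [0.0, -0.001, -1.0]]
contact_force: [-0.2, 0.9, -3.5]
gripper_width: 27.7
time: 9.75
ee_pos: [506.8, -33.1, 212.6]
tool_rot: [[0.082, 0.997, -0.002], [0.997, -0.082, 0.001], [0.001, -0.002, -1.0]]
contact_force: [-0.4, -0.1, -2.8]
gripper_width: 27.5
[508.00274878 -33.48089953 214.05131345] [ 0.85061209  0.08566279 -2.75532052]
```

View pics/s2.png

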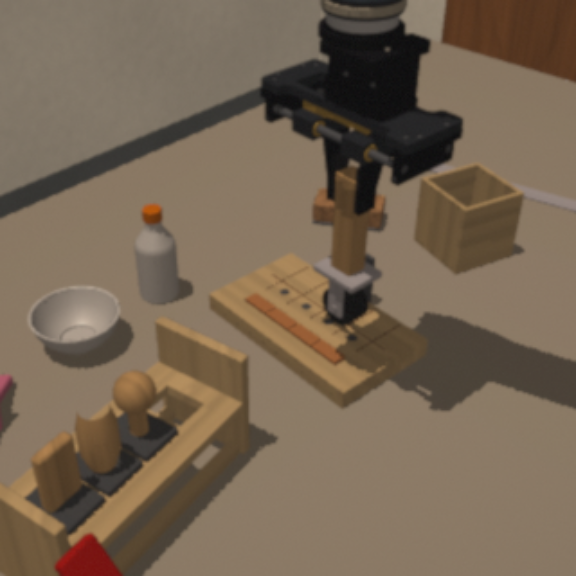

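```bash
python3 - <<'E'
import pickle,numpy as np
from h import *
s,t=pickle.load(open("s2.pkl","rb"));P=cloud(s)
a=np.deg2rad(-4.8);c=np.array([508,-33.5]);R=np.array([[np.cos(a),np.sin(a)],[-np.sin(a),np.cos(a)]])
L=(P[...,:2]-c)@R.T
for z0,z1 in((92,100),(100,110),(110,125),(140,147),(148,157),(160,175),(175,190),(190,205)):
    m=(P[...,2]>z0)&(P[...,2]<z1)&(abs(L[...,0])<45)&(abs(L[...,1])<45)
    q=L[m]
    if len(q)>8: print(z0,z1,len(q),"x",np.round(np.percentile(q[:,0],[2,50,98]),1),"y",np.round(np.percentile(q[:,1],[2,50,98]),1))
m=(abs(L[...,0])<45)&(abs(L[...,1])<30)&(P[...,2]>60)&(P[...,2]<120);print(P[m][:,2].min())
E
```

```text
92 100 37 x [-20.3  -7.8  16.4] y [-12.   12.   13.9]
100 110 89 x [-23.1 -11.7  18.3] y [-11.4  12.4  18.1]
110 125 186 x [-23.1 -15.6  17.2] y [-12.7  11.4  17. ]
148 157 336 x [-30.5 -15.3  25.7] y [-21.1  11.8  23.4]
160 175 121 x [-16.5 -11.8   9.6] y [-10.2  10.3  12.2]
175 190 131 x [-16.4 -11.9  10.7] y [-10.   10.   12.9]
190 205 132 x [-15.9 -11.6  12.2] y [-11.    9.7  12.7]
86.49551229940926
```

```bash
python3 -m pendant '[[0.03,0.35,0.2,0,1],[0,0,0.5,0,1],[0,0,0.5,0,1],[0,0,0.4,0,1],[0,0,0.3,0,1],[0,0,0.1,0,1],[0,0,0.05,0,1],[0,0,0,0,1]]' && python3 -m pendant '[[0,0,0.05,0,1],[0,0,0.05,0,1],[0,0,0.05,0,1],[0,0,0,0,1],[0,0,0,0,1],[0,0,0,0,1],[0,0,0,0,1],[0,0,0,0,1]]'
```

```text
time: 10.65
ee_pos: [519.0, -34.1, 152.7]
tool_rot: [[0.084, 0.996, 0.002], [0.996, -0.084, -0.0], [-0.0, 0.002, -1.0]]
contact_force: [0.2, 0.2, -0.5]
gripper_width: 27.5
time: 11.45
ee_pos: [520.5, -34.0, 149.8]
tool_rot: [[0.084, 0.996, 0.006], [0.996, -0.084, -0.001], [-0.0, 0.006, -1.0]]
contact_force: [-0.7, 0.2, 11.0]
gripper_width: 28.0
```

```bash
python3 -m pendant '[[0,0,0.1,0,1],[0,0,0.05,0,1],[0,0,0,0,1],[0,0.1,0,0,1],[0,0.15,0,0,1],[0,0.15,0,0,1],[0,0.15,0,0,1],[0,0.15,0,0,1]]' && python3 -m pendant '[[0,0.2,0,0,1],[0,0.2,0,0,1],[0,0.2,0,0,1],[0,0.2,0,0,1],[0,0.2,0,0,1],[0,0.2,0,0,1],[0,0.2,0,0,1],[0,0.2,0,0,1]]'
```

```text
time: 12.25
ee_pos: [543.8, -35.5, 149.4]
tool_rot: [[0.084, 0.996, 0.011], [0.996, -0.084, -0.002], [-0.001, 0.011, -1.0]]
contact_force: [-2.6, -0.0, 29.4]
gripper_width: 27.7
time: 13.05
ee_pos: [592.1, -39.6, 149.5]
tool_rot: [[0.084, 0.996, 0.013], [0.996, -0.084, -0.002], [-0.0, 0.013, -1.0]]
contact_force: [-1.7, -1.2, 26.1]
gripper_width: 27.5
```

```bash
python3 -m pendant '[[0,0.2,0,0,1],[0,0.2,0,0,1],[0,0.2,0,0,1],[0,0.2,0,0,1],[0,0.2,0,0,1],[0,0.2,0,0,1],[0,0.2,0,0,1],[0,0.2,0,0,1]]' && python3 -m pendant '[[0,0.2,0,0,1],[0,0.2,0,0,1],[0,0.2,0,0,1],[0,0.15,0,0,1],[0,0.1,0,0,1],[0,0,0,0,1],[0,0,0,0,1],[0,0,0,0,1]]' && python3 -m pendant '[[0,-0.2,0,0,1],[0,-0.4,0,0,1],[0,-0.5,0,0,1],[0,-0.5,0,0,1],[0,-0.5,0,0,1],[0,-0.5,0,0,1],[0,-0.5,0,0,1],[0,-0.5,0,0,1]]'
```

```text
time: 13.85
ee_pos: [639.6, -43.7, 149.6]
tool_rot: [[0.084, 0.996, 0.013], [0.996, -0.084, -0.001], [-0.0, 0.013, -1.0]]
contact_force: [-1.8, -0.4, 23.0]
gripper_width: 27.8
time: 14.65
ee_pos: [665.4, -45.9, 149.6]
tool_rot: [[0.084, 0.996, 0.014], [0.996, -0.084, -0.001], [0.0, 0.014, -1.0]]
contact_force: [0.3, -0.3, 19.7]
gripper_width: 27.9
time: 15.45
ee_pos: [559.5, -36.9, 149.5]
tool_rot: [[0.084, 0.996, 0.018], [0.996, -0.084, -0.001], [0.0, 0.018, -1.0]]
contact_force: [1.0, -0.3, 23.6]
gripper_width: 27.6
```

```bash
python3 -m pendant '[[0,-0.4,0,0,1],[0,-0.4,0,0,1],[0,-0.3,0,0,1],[0,-0.2,0,0,1],[0,-0.1,0,0,1],[0,0,0,0,1],[0,0,-0.2,0,1],[0,0,-0.4,0,1]]' && python3 -m pendant '[[0,0,-0.7,0,1],[0,0,-1,0,1],[0,0,-1,0,1],[0,0,-1,0,1],[0,0,-0.6,0,1],[-0.3,0,-0.2,0,1],[-0.6,0,0,0,1],[-0.8,0,0,0,1]]' && python3 -m pendant '[[-1,0,0,0,1],[-1,0,0,0,1],[-1,0,0,0,1],[-0.8,0,0,0,1],[-0.4,0,0,0,1],[-0.1,0,0,0,1],[0,0,0,0,1],[0,0,0,0,1]]'
python3 - <<'E'
import cv2,numpy as np,pickle
from station import ctrl
from h import *
s=ctrl.snapshot("side");t=ctrl.snapshot("top")
pickle.dump((s,t),open("s3.pkl","wb"))
print(ctrl.read_state()["ee_pos"],ctrl.read_state()["contact_force"])
a=np.deg2rad(-4.8);u=np.array([np.cos(a),np.sin(a)]);n=np.array([-u[1],u[0]]);d0=pickle.load(open("snap0.pkl","rb"))
for nm,q in(("top0",d0["top"]),("top",t),("side0",d0["side"]),("side",s)):
    P=cloud(q);L=P[...,:2]-[586.9,-40.1];X=L@u;Y=L@n;Z=P[...,2];f=lambda m:round(float(np.nanmedian(Z[m])),2)
    print(nm,[f((abs(X-c)<15)&(abs(Y)<6)&(Z<40)) for c in(-60,-20,20,60)],"panel",f((abs(X)<80)&(Y>14)&(Y<30)&(Z>15)),f((abs(X)<80)&(Y<-12)&(Y>-22)&(Z>15)))
cv2.imwrite("pics/s3.png",cv2.resize(s["pixels"][140:340,230:480],None,fx=3,fy=3)[:,:,::-1])
E
```

```text
time: 16.25
ee_pos: [508.8, -33.6, 160.0]
tool_rot: [[0.084, 0.996, -0.004], [0.996, -0.084, 0.0], [-0.0, -0.004, -1.0]]
contact_force: [-0.1, 0.4, -3.6]
gripper_width: 27.5
time: 17.05
ee_pos: [505.0, -84.4, 294.4]
tool_rot: [[0.082, 0.997, -0.003], [0.997, -0.082, 0.001], [0.0, -0.003, -1.0]]
contact_force: [-0.1, -0.5, -3.1]
gripper_width: 27.5
time: 17.85
ee_pos: [495.5, -211.0, 295.6]
tool_rot: [[0.081, 0.997, -0.0], [0.997, -0.081, 0.001], [0.001, -0.0, -1.0]]
contact_force: [0.1, 1.0, -3.2]
gripper_width: 27.8
[ 495.63336358 -211.24641062  295.82799171] [-0.10180348  0.20397272 -3.57852253]
top0 [25.64, 26.83, 26.64, 26.25] panel 22.63 22.99
top [22.83, 22.39, 22.95, 22.71] panel 22.69 23.09
side0 [27.19, 27.52, 27.37, 27.83] panel 23.97 24.08
side [24.13, 23.83, 23.97, 24.17] panel 23.96 24.04
```

View pics/s3.png

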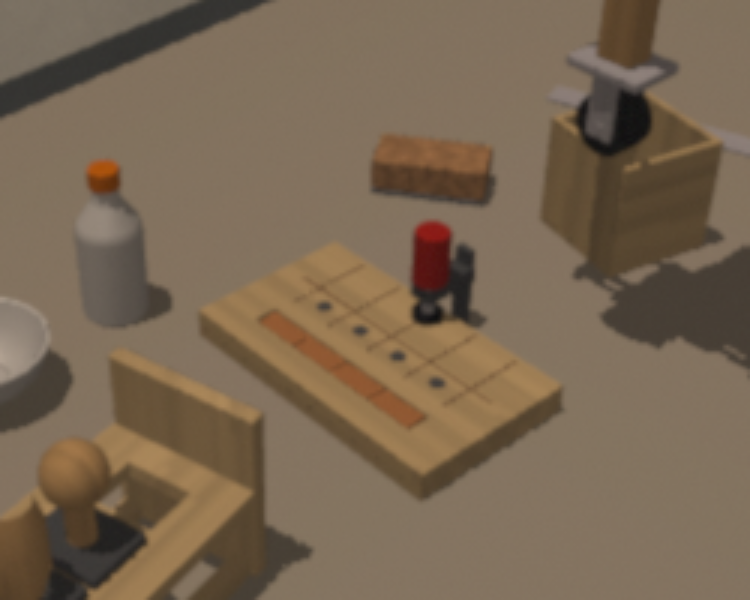

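All four bars are flush: bar and panel heights agree within about 0.3 mm in both cameras, where the bars stood about 3.5 mm proud before. Neighbours look undisturbed. Next is the box.

```bash
python3 -m pendant '[[-0.4,0.2,0,0,1],[-0.8,0.4,0,0,1],[-0.9,0.5,0,0,1],[-0.9,0.5,0,0,1],[-0.8,0.4,0,0,1],[-0.6,0.3,0,0,1],[-0.28,0.14,0,0,1],[0,0,0,0.5,1]]' && python3 -m pendant '[[0,0,0,0.5,1],[0,0,0,0.5,1],[0,0,0,0.5,1],[0,0,0.3,0,1],[0,0,0.6,0,1],[0,0,0.4,0,1],[0,0,0.2,0,1],[0,0,0,0,1]]'
python3 - <<'E'
import cv2,numpy as np
from station import ctrl
t=ctrl.snapshot("top");s=ctrl.snapshot("side")
st=ctrl.read_state();print(st["ee_pos"],np.degrees(np.arctan2(*st["tool_rot"][[1,0],1])))
a=cv2.resize(t["pixels"][200:310,420:560],(420,330));b=cv2.resize(s["pixels"][90:240,370:510],(308,330))
cv2.imwrite("pics/s4.png",np.hstack([a,b])[:,:,::-1])
E
```

```text
time: 18.75
ee_pos: [556.5, -360.9, 294.9]
tool_rot: [[0.147, 0.989, -0.001], [0.989, -0.147, 0.0], [-0.0, -0.001, -1.0]]
contact_force: [-0.3, 0.2, -3.0]
gripper_width: 27.6
time: 19.55
ee_pos: [555.9, -358.6, 249.3]
tool_rot: [[0.318, 0.948, -0.002], [0.948, -0.318, 0.001], [0.001, -0.002, -1.0]]
contact_force: [-0.4, 1.0, -2.9]
gripper_width: 27.9
[ 556.82274972 -358.98204844  251.13030853] -18.54509764488657
```

View pics/s4.png

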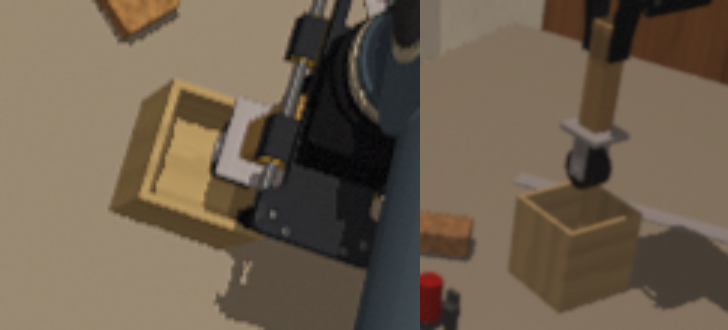

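The wheel hangs over the box opening, lined up with its walls. Lowering.

```bash
python3 -m pendant '[[0.1,0,0.1,0,1],[0,0,0.4,0,1],[0,0,0.6,0,1],[0,0,0.7,0,1],[0,0,0.7,0,1],[0,0,0.6,0,1],[0,0,0.4,0,1],[0,0,0.2,0,1]]' && python3 -m pendant '[[0,0,0.1,0,1],[0,0,0.07,0,1],[0,0,0.05,0,1],[0,0,0.03,0,1],[0,0,0,0,1],[0,0,0,0,1],[0,0,0,0,1],[0,0,0,0,1]]'
```

```text
time: 20.45
ee_pos: [556.8, -355.7, 138.1]
tool_rot: [[0.318, 0.948, -0.002], [0.948, -0.318, 0.001], [0.0, -0.002, -1.0]]
contact_force: [-0.5, -0.3, -2.6]
gripper_width: 27.6
time: 21.25
ee_pos: [557.5, -356.1, 132.4]
tool_rot: [[0.318, 0.948, 0.0], [0.948, -0.318, -0.0], [-0.0, 0.0, -1.0]]
contact_force: [-0.7, 1.0, -3.5]
gripper_width: 27.9
```

```bash
python3 -m pendant '[[0,0,0.04,0,1],[0,0,0,0,1],[0,0,0,0,1],[0,0,0,0,-1],[0,0,0,0,-1],[0,0,0,0,-1],[0,0,0,0,-1],[0,0,0,0,-1]]' && python3 -m pendant '[[0,0,0,0,-1],[0,0,0,0,-1],[0,0,0,0,-1],[0,0,0,0,-1],[0,0,0,0,-1],[0,0,0,0,-1],[0,0,0,0,-1],[0,0,0,0,-1]]'
python3 - <<'E'
import cv2,numpy as np
from station import ctrl
s=ctrl.snapshot("side")
cv2.imwrite("pics/s5.png",cv2.resize(s["pixels"][80:260,350:550],None,fx=2.5,fy=2.5)[:,:,::-1])
E
```

```text
time: 22.05
ee_pos: [557.4, -356.0, 131.0]
tool_rot: [[0.318, 0.948, -0.0], [0.948, -0.318, 0.0], [0.0, -0.0, -1.0]]
contact_force: [0.1, -0.2, 0.3]
gripper_width: 59.5
time: 22.85
ee_pos: [557.5, -356.0, 131.1]
tool_rot: [[0.318, 0.948, 0.0], [0.948, -0.318, -0.0], [-0.0, 0.0, -1.0]]
contact_force: [-0.4, 0.3, 0.0]
gripper_width: 86.7
```

View pics/s5.png

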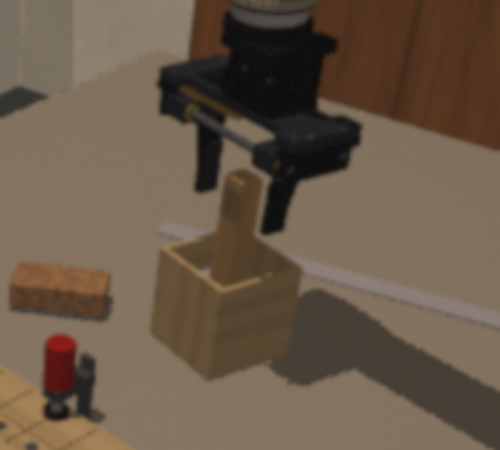

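The roller is released and stands in the box, leaning slightly and clear of both fingers. Withdrawing straight up, then a final check.

```bash
python3 -m pendant '[[0,0,-0.2,0,-1],[0,0,-0.4,0,-1],[0,0,-0.6,0,-1],[0,0,-0.8,0,-1],[0,0,-1,0,-1],[0,0,-1,0,-1],[0,0,-1,0,-1],[0,0,-0.5,0,-1]]' && python3 -m pendant '[[0,0,-0.2,0,-1],[-1,0,0,0,-1],[-1,0,0,0,-1],[-1,0,0,0,-1],[-1,0,0,0,-1],[-0.6,0,0,0,-1],[-0.2,0,0,0,-1],[0,0,0,0,-1]]'
python3 - <<'E'
import cv2,numpy as np
from station import ctrl
from h import *
s=ctrl.snapshot("side");t=ctrl.snapshot("top")
for n,q in(("top",t),("side",s)):
    P=cloud(q);L=P-[557.3,-357,0];m=(np.hypot(L[...,0],L[...,1])<70)&(P[...,2]>108)&(P[...,2]<200)
    print(n,m.sum(),P[m].min(0).round(),P[m].max(0).round())
cv2.imwrite("pics/s6.png",np.hstack([cv2.resize(t["pixels"],(400,300)),cv2.resize(s["pixels"],(400,300))])[:,:,::-1])
E
```

```text
time: 23.7
ee_pos: [558.7, -356.4, 300.6]
tool_rot: [[0.318, 0.948, 0.005], [0.948, -0.318, -0.003], [-0.001, 0.006, -1.0]]
contact_force: [0.9, 0.6, -0.2]
gripper_width: 86.9
time: 24.5
ee_pos: [511.4, -492.4, 301.2]
tool_rot: [[0.319, 0.948, -0.001], [0.948, -0.319, 0.001], [0.001, -0.001, -1.0]]
contact_force: [-0.3, 0.5, -0.6]
gripper_width: 86.9
top 322 [ 540. -371.  108.] [ 572. -340.  191.]
side 512 [ 539. -372.  108.] [ 575. -339.  188.]
```

View pics/s6.png

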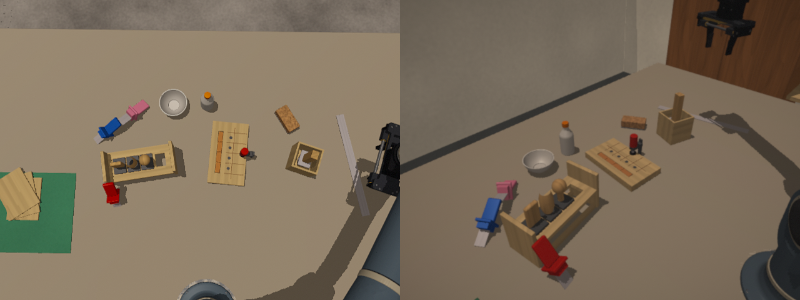

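```bash
python3 -c "
from station import ctrl
print(ctrl.sign_off())"
```

```text
the job is handed in; nothing more can be done
None
```

The job is handed in at about 25 s on the robot's clock: the roller is in the tool box and all four inlay bars are flush.

- **Picking:** I took the roller from the end opening of the rack (the -y end), gripping across the 28 mm faces. The three neighbouring tools still stand in the rack.
- **Rolling:** I rolled it forward along the row with about 20–30 N of downward force, then back again. The gripper stayed clear of the bars. In both cameras the bars now match the panel surface within about 0.6 mm (0.3 mm in the side view), having stood 2.6–4.2 mm proud before.
- **Placing:** I lowered it wheel first to the box floor, let go and pulled straight up. It stands inside the box, leaning slightly, with its handle top at about 188–191 mm. The gripper touched nothing when I handed in.
- **What disagreed:** The three coloured scraper look-alikes stood upright in the first pictures. They had already toppled in the wrist picture at 4 s, before I touched anything. By then the TCP had stayed at its 200 mm start height or above, so I think they fell by themselves, but I did not check this against the arm links. I left them where they lay; the red one lies close to the rack.

The glue bottle, bowl, sanding block and clamp look unmoved in the pictures; I did not measure them.

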